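# Scan the culture plate, then hold the reading lens in focus over it

## Task

Book in the culture plate lying on the lit plate viewer: take the code reader out of its holder, point its window at the bar code label on the plate from about 10 cm, keep it there steadily for a good second, and stand it back nose-down in its holder. Then take the hand lens by its handle and hold it level and still, centred over the plate, with the glass at the focal height marked by the grooved collar on the viewer's column. Finish still holding the lens there in the gripper; do not touch or shift the plate, and leave the viewer's collar and the other things on the bench where they are.

Things in the scene. Friction and masses are not known exactly. Their poses are not given: they have to be found in the camera images.
- viewer: plate viewer, fixed to the bench: a grey box 250 x 176 mm, 45 mm high, with a round lit stage 116 mm across flush in its top. Origin on the bench directly under the middle of the stage, z up; the box reaches from -95 to +155 mm along its own x and 88 mm to either side. A vertical steel column, 12 mm across, with 1 cm graduations, stands at +125 mm on its x axis and ends 245 mm above the bench
- focus_mark (a point): middle of the grooved clamp collar on the viewer's column (aluminium, 26 mm across, 14 mm high, thumbscrew at the back, the dark groove round its middle), which is clamped at the focal height of the hand lens. This point is on the column's axis at the height of the groove (120 to 190 mm above the bench); its axes are those of the viewer
- plate: round culture plate lying base-up on the stage, loose: 92 mm across, 16 mm high, clear plastic with straw-coloured agar; origin at the centre of its underside, z up. Its top is 61 mm above the bench
- plate_center (a point): centre of the plate's upper face
- label (a point): middle of the white bar code label (15 x 36 mm) that lies flat on the plate's upper face, 29 mm from the plate's centre towards the plate's own -x; it faces straight up
- lens: hand lens (reading lens) with black rim and black straight handle, loose, lying flat on the bench at the start; about 110 g. Rim 83 mm across outside and 14 mm high; handle a bar 20 mm wide, 14 mm high and 110 mm long, along the lens's own -x from 53 to 163 mm from the middle of the glass. Origin under the middle of the glass in the plane of the rim's underside, z up (square to the glass)
- lens_center (a point): middle of the glass, 7 mm above the lens's origin
- lens_handle (a point): grip point on the handle: 82 mm from the middle of the glass along the lens's -x, at half the handle's height; the handle runs along x and is 20 mm wide along y
- reader: code reader, a white stick 167 mm long, loose, standing nose-down in its holder at the start; about 150 g. Square head 40 x 32 mm (own x, y) and 34 mm high at the nose, above it a grip 30 x 26 mm (x, y) from 60 to 164 mm above the nose. Origin at the middle of the nose, z up along the stick; it looks along its own -z
- reader_window (a point): middle of the window in the reader's nose; it reads along the reader's -z
- reader_grip (a point): grip point on the reader's axis, 125 mm above the nose; the grip there is 30 mm (x) by 26 mm (y)
- holder: desk holder of the reader, grey, fixed to the bench: foot 110 x 100 mm and 10 mm thick, with an upright square pocket, inside 50 x 42 mm (x, y), walls 6 mm, open at the top 50 mm above the bench. Origin at the centre of its underside, z up
- holder_floor (a point): middle of the pocket's floor, 10 mm above the bench: where the reader's nose stands
- tube_rack: bystander: steel rack 72 x 150 mm with capped sample tubes, 89 mm high, loose; origin at the centre of its underside
- plate_carrier: bystander: wire carrier 104 mm across with three spare plates, 80 mm high, loose; origin at the centre of its underside
- timer: bystander: white bench timer 60 x 66 mm, 20 mm high, loose; origin at the centre of its underside
- marker: bystander: marker pen about 125 mm long along its x, 13 mm thick, lying loose on the bench; origin under its barrel
Not all that is in view belongs to the job. There is more than one size of the reader; the job needs the largest.

How it is judged:
By the outcome, as a careful person would: the job done as asked, in the order asked, and still so for the second after the job is handed in, while the arm keeps its last pose, push and grip.
It also fails if it takes over 64 s, if anything falls off the work surface, if the arm or the gripper's body presses on something with over 40 N, if the wrist force passes 120 N, or if a joint passes its speed limit or range.

## Robot

A 7-joint arm with a two-finger parallel gripper is mounted at the origin on the work surface. World frame = base frame: x ahead of the robot, y to its left, z up, the work surface at z = 0. Lengths are in m, angles in rad, forces in N, time in s.
With the tool pointing down it reaches from about 0.375 to 0.925 m from the base axis. Payload 3.1 kg.
Tool frame: the origin (TCP) lies between the finger pads; the fingertips stand 19 mm ahead of it and the grasp point (between the pads) is the TCP; z points along the fingers, y is the direction in which the jaws open and shut (so a half turn about z gives the same grasp; the last joint's range is limited). The gripper opens to 85 mm and grips with 20 to 120 N. Pads are 22 mm wide; open, the fingers measure 114 mm over their backs; the gripper's body (76 mm by 85 mm) begins 54 mm behind the grasp point. The pads swing forward as they close: fully open they stand 13 mm farther back than shut.
Start: joints at [-1.235, 0.383, 0.044, 1.598, -0.018, 1.161, -0.05], TCP at [0.273, 0.59, 0.25] pointing down, gripper open.
Joint ranges: [-2.61, 2.61], [-0.41, 2.15], [-1.48, 1.57], [0, 2.5], [-1.57, 4.71], [0.05, 1.97], [-2.85, 2.85]. Speed limits (rad/s): [2.79, 2.79, 3.14, 3.14, 3.14, 3.14, 3.14].

## Interface

Orientations are given as a unit quaternion [x, y, z, w].
In Python, from bench import move_ptp, movel, move_j, move_gripper, pause, inverse_kinematics, read_camera, camera_params, MotionError, sign_off, look_for, tip_of, read_time_s, read_qpos, read_joint_vel, read_effort, read_eef_pos, read_tcp_rot, read_ft_force, read_ft_torque, read_finger_gap gives the robot as it stands. Calls block until the motion is done:
- move_ptp(position, orientation): joint-space move of the TCP to a pose.
- movel(position, orientation=None, speed=0.15): straight line of the TCP; orientation=None keeps the orientation; speed is the mean speed in m/s.
- move_j(angles): joint-space move.
- move_gripper(opening, effort=None): finger opening in m; effort is the grip in N (None keeps the last); returns when the fingers have stopped.
- pause(seconds).
- inverse_kinematics(position, orientation): joint angles nearest the present ones, or None.
- read_camera(name): name is "side" or "top"; returns the picture (400x640x3 uint8, red, green, blue); there is no depth.
- camera_params(name): a dict with "K" (3x3 intrinsics, pixels), "camera_from_world" (4x4, takes a point from world to camera coordinates). Camera axes: x right, y down, z forward; pixel columns grow to the right and rows downward; lengths in m; the calibration is good to about 2 mm. A picture is of the moment at which its call begins. camera_params takes no time and is no camera call.
A pose or a line that the arm cannot do raises MotionError and nothing moves.
- sign_off(): hands the job in, once; it reports no verdict.
Trained networks look in the newest picture that a camera, given by its name, has taken for a name from the list of things; names that differ only in an ending like _2 or _b are one class to them, and where a whole thing is asked for, a point or a joint stands for the part that bears it (a point fixed in the world has none). Each returns a list of dicts, best first, with "confidence" (0 to 1); they miss things now and then, are a little off and sometimes report something else, mostly with a low value. They report only what shows in the picture. A call takes as long as a camera call. They do not tell look-alikes from the thing itself.
- look_for(camera, name): "at" ([column, row] in pixels, amid what is visible of it).
- tip_of(camera, name): "at" ([column, row] in pixels: a listed point, or the origin of a listed thing).
Readings, each from a call of its own:
- read_time_s(): time.
- read_qpos(): joint angles.
- read_joint_vel(): joint speeds.
- read_effort(): joint torques, N m.
- read_eef_pos(): TCP position.
- read_tcp_rot(): TCP orientation.
- read_ft_force(): force on the tool from outside, world axes, zero at the start.
- read_ft_torque(): the same for the moment, N m.
- read_finger_gap(): finger opening in m.
Only numpy, scipy, OpenCV 4.12 (cv2) and the standard library are available. Lean on these libraries where they do the work, as an engineer would, in place of code of your own. Each camera call takes 0.05 s, during which the arm holds its last target. There are 200 camera calls.

## Working session

There is one attempt and no reset: what is moved stays moved. The work goes in short steps, each a Python script; the robot and the scene stay as the last script left them, time stands still between calls to the robot, and variables do not carry over. Pictures are saved under pics/ and viewed, about 8 in all and at most 12, crops included, and the job is handed in when it is done.

```bash
mkdir -p pics
cat > h.py <<'E'
import numpy as np, cv2
from bench import *
def snap(c,f): 
    im=read_camera(c); cv2.imwrite('pics/'+f,cv2.cvtColor(im,cv2.COLOR_RGB2BGR)); return im
def proj(c,p):
    P=camera_params(c); q=P['camera_from_world']@np.r_[p,1]; u=P['K']@q[:3]; return u[:2]/u[2]
def onz(c,px,z):
    P=camera_params(c); T=P['camera_from_world']; R,t=T[:3,:3],T[:3,3]
    d=R.T@np.linalg.solve(P['K'],np.r_[px,1]); o=-R.T@t; return o+d*(z-o[2])/d[2]
E
python3 - <<'E'
from h import *
np.set_printoptions(precision=3,suppress=True)
for c in ('top','side'):
    snap(c,c+'0.png'); P=camera_params(c);T=P['camera_from_world'];print(c,-T[:3,:3].T@T[:3,3],T[2,:3])
for c in ('top','side'):
  for n,z in [('viewer',0),('focus_mark',.155),('plate_center',.061),('label',.061),('lens_center',.007),('lens_handle',.007),('reader_grip',.135),('reader',.01),('holder_floor',.01),('holder',0),('tube_rack',0),('plate_carrier',0)]:
    for r in tip_of(c,n)[:3]: print(c,n,np.round(r['at'],1),round(r['confidence'],2),onz(c,r['at'],z)[:2])
print(read_time_s(),read_tcp_rot())
E
```

```text
top [ 0.456 -0.033  1.322] [ 0.067 -0.001 -0.998]
side [ 0.17  -0.729  0.607] [ 0.404  0.744 -0.532]
top viewer [291.2 180.9] 0.77 [0.588 0.032]
top focus_mark [293.3 118. ] 0.59 [0.724 0.023]
top plate_center [289.6 179.5] 0.96 [0.585 0.033]
top label [299.1 168.1] 0.77 [0.615 0.01 ]
top label [259.8 263.1] 0.25 [0.371 0.104]
top lens_center [187.1 192.7] 0.6 [0.55  0.309]
top lens_handle [178.1 224.8] 0.88 [0.464 0.33 ]
top reader_grip [462.2 219.8] 0.74 [ 0.488 -0.387]
top reader_grip [409.7 265.4] 0.5 [ 0.377 -0.262]
top reader [416.6 222. ] 0.59 [ 0.483 -0.304]
top reader [453.3 221.1] 0.53 [ 0.487 -0.401]
top reader [402.9 263.4] 0.48 [ 0.373 -0.268]
top holder_floor [412.2 219.9] 0.56 [ 0.488 -0.292]
top holder [414.2 220.5] 0.74 [ 0.487 -0.299]
top holder [416.  221.8] 0.73 [ 0.484 -0.304]
top tube_rack [186.7 192.2] 0.55 [0.552 0.312]
top tube_rack [335.8 265.6] 0.42 [ 0.363 -0.091]
top plate_carrier [201.1 129.1] 0.86 [0.724 0.279]
side viewer [321.8 227.2] 0.7 [0.585 0.017]
side viewer [331.7 204.2] 0.62 [0.658 0.095]
side focus_mark [368.7 147. ] 0.54 [0.746 0.07 ]
side p
[... 165 characters left out ...]
 ] 0.79 [0.476 0.314]
side lens_handle [358.9 329.2] 0.57 [ 0.488 -0.297]
side lens_handle [264.1 177.7] 0.49 [0.553 0.301]
side reader_grip [403.5 346.6] 0.75 [ 0.456 -0.443]
side reader_grip [360.3 271.7] 0.57 [ 0.488 -0.289]
side reader_grip [291.  314.4] 0.56 [ 0.348 -0.319]
side reader [358.6 328. ] 0.72 [ 0.487 -0.297]
side reader [292.2 345.9] 0.72 [ 0.367 -0.276]
side holder_floor [360.  331.1] 0.6 [ 0.486 -0.304]
side holder [356.8 334.5] 0.9 [ 0.482 -0.3  ]
side holder [332.4 201.5] 0.29 [0.667 0.106]
side tube_rack [322.  203.9] 0.73 [0.637 0.109]
side tube_rack [465.5 290.6] 0.62 [ 0.732 -0.31 ]
side plate_carrier [319.1 170.9] 0.78 [0.718 0.274]
1.3 [ 0.215  0.977 -0.    -0.   ]
```

View pics/top0.png

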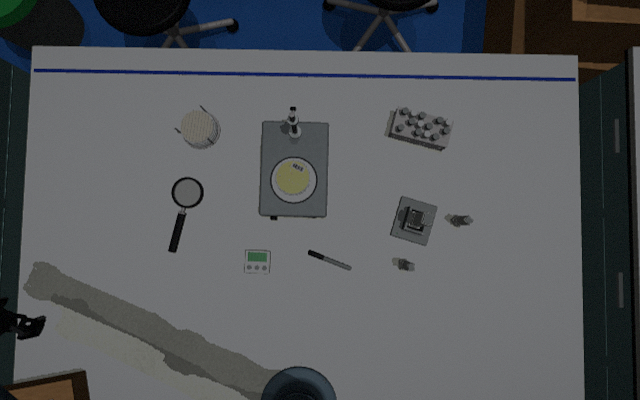

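View pics/side0.png

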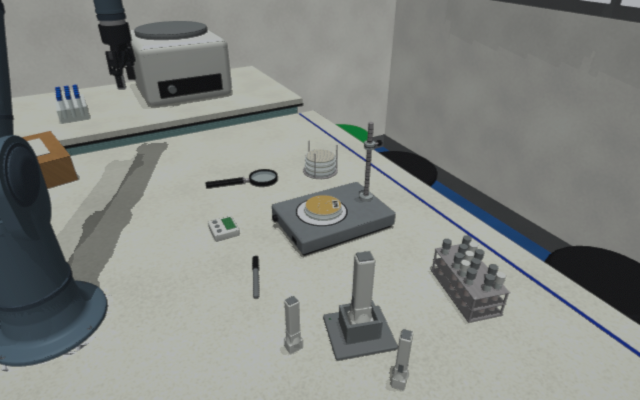

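Both pictures: the reader (largest) stands in the holder at side (362,290) / top (414,219). Two smaller look-alikes stand beside it at side (292,325) and (402,360). The lens is at top (187,192), the plate at (293,180) with its label at (298,167), and the column at about (294,120).

Run:
```python
import cv2,numpy as np
t=cv2.imread('pics/top0.png');s=cv2.imread('pics/side0.png')
def c(i,x,y,w,h,W,H):
    return cv2.convertScaleAbs(cv2.resize(i[y:y+h,x:x+w],(W,H),interpolation=cv2.INTER_CUBIC),alpha=1.5)
# top holder 50x37.5 x8 ; viewer 80x120->x2.5...
A=c(t,390,190,50,60,320,384-84)  # x6.4,y5
A=c(t,390,192,50,56,268,300)
B=c(t,255,95,80,90+40,246,300+100)
B=c(t,255,98,80,104,231,300)
C=c(t,160,170,50,90,167,300)
D=c(s,320,110,100,50*2,300,300)
E=c(s,315,245,90,112,241,300)
r1=np.hstack([A,B,C]); r2=np.hstack([D,E,np.zeros((300,r1.shape[1]-541,3),np.uint8)])
cv2.imwrite('pics/m1.png',np.vstack([r1,r2]))
```

```text
(no output)
```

View pics/m1.png

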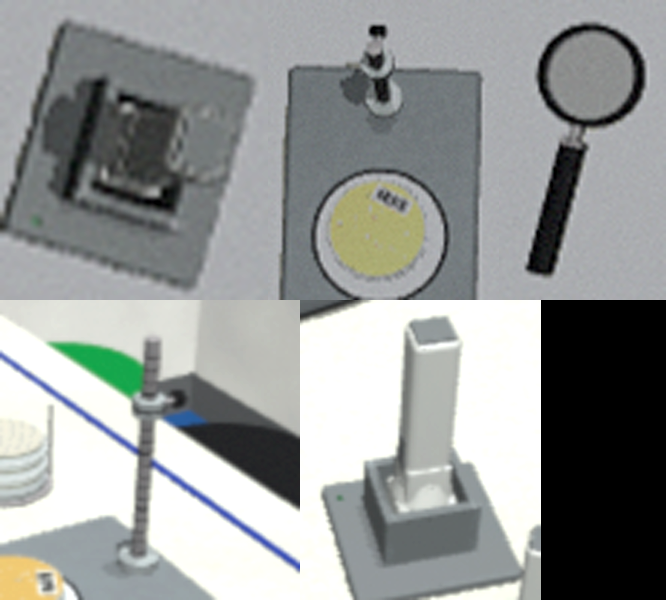

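The crop shows holder foot corners at montage (65,22), (255,78), (192,290), (5,225), so the holder is turned about 16°. The collar is at side (371,144) and top (293,119). Next I fit the positions by segmentation and triangulation.

```bash
cat >> h.py <<'E'
def tri(pt,ps):
    M=[camera_params(c) for c in('top','side')]; M=[m['K']@m['camera_from_world'][:3] for m in M]
    X=cv2.triangulatePoints(M[0],M[1],np.float64(pt).reshape(2,1),np.float64(ps).reshape(2,1))[:,0]; X=X[:3]/X[3]
    return X,[np.linalg.norm(proj('top',X)-pt),np.linalg.norm(proj('side',X)-ps)]
def blob(mask,near):
    n,l,s,c=cv2.connectedComponentsWithStats(mask.astype(np.uint8))
    i=1+np.argmin([np.hypot(*(c[k]-near))+(s[k,4]<40)*1e3 for k in range(1,n)])
    return l==i,c[i],s[i]
E
python3 - <<'E'
from h import *
np.set_printoptions(precision=4,suppress=True)
t=cv2.imread('pics/top0.png').astype(int);s=cv2.imread('pics/side0.png').astype(int)
def ell(m):
    c=max(cv2.findContours(m.astype(np.uint8),0,1)[0],key=len); return cv2.fitEllipse(cv2.convexHull(c))
for n,im,nr,th in(('top',t,(292,179),25),('side',s,(323,207),50)):
    m,c,st=blob((im[...,2]-im[...,0])>th,nr); e=ell(m); print('agar',n,c,st,e,onz(n,e[0],.057))
# stage ring
g=t.sum(2)
# lens: dark pixels in top
m,c,st=blob((g<150),(180,215)); print('lensdark',c,st)
ys,xs=np.nonzero(g[170:260,160:215]<130); P=np.c_[xs+160,ys+170].astype(float)
rim=P[P[:,1]<210]; print('rim',len(rim),cv2.minEnclosingCircle(rim.astype(np.float32)), onz('top',cv2.minEnclosingCircle(rim.astype(np.float32))[0],.01))
h=P[P[:,1]>212]; W=np.array([onz('top',p,.012)[:2] for p in h]); d=cv2.fitLine(W.astype(np.float32),2,0,.01,.01).ravel()
pr=(W-d[2:])@d[:2]; print('handle',W.mean(0),d,np.degrees(np.arctan2(d[1],d[0])),pr.min(),pr.max())
# holder foot corners
C=[onz('top',(390+u/5.36,192+v/5.357),.01)[:2] for u,v in((65,22),(255,78),(192,290),(3,225))]
print('holder',np.array(C),np.mean(C,0),[np.linalg.norm(C[i]-C[i-1]) for i in range(4)]);
for i in(1,2,3):print(np.degrees(np.arctan2(*(C[i]-C[i-1])[::-1])))
C=[onz('side',(315+(u-300)/2.678,245+(v-300)/2.678),.01)[:2] for u,v in((322,489),(468,463),(522,570),(355,602))]
print('holder side',np.mean(C,0),[np.linalg.norm(C[i]-C[i-1]) for i in range(4)])
# reader top
C=[onz('side',(315+(u-300)/2.678,245+(v-300)/2.678),.174)[:2] for u,v in((413,318),(451,320),(460,345),(403,343))]
print('readertop',np.array(C),np.mean(C,0))
print('collar',*tri((292.7,119.5),(371,144.3)),'net',*tri((293.3,118),(368.7,147)))
print('label',*tri((298,167.3),(334.2,203.1)))
P=camera_params('top')['K'];print(P[0,0],camera_params('side')['K'][0,0])
E
```

```text
agar top [291.5207 178.4704] [277 161  32  32 676] ((292.3158874511719, 176.8506317138672), (31.60069465637207, 31.825096130371094), 81.72953796386719) [0.5924 0.0268 0.057 ]
agar side [320.7039 204.549 ] [306 196  32  18 439] ((322.5931701660156, 204.4314422607422), (18.710514068603516, 33.69654083251953), 90.34888458251953) [0.5931 0.0274 0.057 ]
lensdark [176.5446 232.4026] [168 213  18  39 303]
rim 198 ((187.1086883544922, 192.32608032226562), 15.815229415893555) [0.551  0.3084 0.01  ]
handle [0.4442 0.3321] [ 0.9731 -0.2303  0.4442  0.3321] -13.314214 -0.05164691016619028 0.054902498148020375
holder [[ 0.5513 -0.2648]
 [ 0.5251 -0.3593]
 [ 0.4196 -0.3283]
 [ 0.45   -0.2347]] [ 0.4865 -0.2968] [np.float64(0.10566092441795036), np.float64(0.09811843143519502), np.float64(0.10992718781703624), np.float64(0.09842445290260293)]
-105.47916037747245
163.62325959462183
72.03407436251925
holder side [ 0.4846 -0.3006] [np.float64(0.09446716576982304), np.float64(0.10563200736914052), np.float64(0.09534187508892804), np.float64(0.10959418150216961)]
readertop [[ 0.4837 -0.2827]
 [ 0.5025 -0.295 ]
 [ 0.4941 -0.3165]
 [ 0.4661 -0.2993]] [ 0.4866 -0.2984]
collar [0.7141 0.0215 0.1884] [np.float64(0.8478207476370496), np.float64(1.104301436654277)] net [0.7155 0.0227 0.1815] [np.float64(0.9632634549898355), np.float64(1.2621027904440496)]
label [0.6166 0.0126 0.0619] [np.float64(0.10133617078361891), np.float64(0.14348418741555785)]
493.4113368705989 432.2329448056696
```

```bash
cat >> h.py <<'E'
from scipy.spatial.transform import Rotation as Ro
def down(deg): # jaw axis at deg in world
    a=np.radians(deg); y=np.array([np.cos(a),np.sin(a),0]); z=np.array([0,0,-1.]); return Ro.from_matrix(np.c_[np.cross(y,z),y,z]).as_quat()
RD=np.array([.4862,-.2984]); LB=np.array([.6166,.0126]); PL=np.array([.5927,.027]); LZ=np.array([.551,.3084]); LA=-13.5
E
python3 - <<'E'
from h import *
np.set_printoptions(precision=2,suppress=True)
print('t',read_time_s(), Ro.from_quat(read_tcp_rot()).as_matrix()[:,1])
for d in(-16.5,163.5,73.5,-106.5):
    print(d,[inverse_kinematics(p,down(d)) for p in([*RD,.135],[*RD,.29],[*LB,.286])])
u=np.array([np.cos(np.radians(LA)),np.sin(np.radians(LA))])
for d in(LA+90,LA-90):
    print(d,[inverse_kinematics(p,down(d)) for p in([*(LZ-.082*u),.022],[*(PL-.082*u),.19])])
E
```

```text
t 1.3 [ 0.42  0.91 -0.  ]
-16.5 [array([-0.21,  0.49,  0.85,  1.92, -0.46,  0.93,  0.57]), array([-0.3 ,  0.28,  0.93,  1.78, -0.24,  1.2 ,  0.41]), array([-0.65,  0.34,  0.7 ,  1.67, -0.23,  1.21, -0.18])]
163.5 [array([-0.48,  0.89,  1.37,  1.93, -0.96,  1.2 , -2.18]), array([-0.56,  0.53,  1.39,  1.79, -0.55,  1.29, -2.46]), array([ 0.8 ,  0.6 , -1.24,  1.6 ,  0.58,  1.36,  2.34])]
73.5 [array([-0.11,  0.45,  0.72,  1.92, -0.37,  0.91,  2.07]), array([-0.52,  0.43,  1.27,  1.79, -0.43,  1.25,  2.15]), array([-0.53,  0.32,  0.55,  1.66, -0.18,  1.21,  1.34])]
-106.5 [array([-0.16,  0.47,  0.78,  1.92, -0.41,  0.92, -1.04]), array([-0.21,  0.25,  0.81,  1.78, -0.19,  1.2 , -1.21]), array([-0.74,  0.37,  0.82,  1.67, -0.29,  1.22, -1.71])]
76.5 [array([-0.77,  0.55,  0.11,  1.92, -0.09,  0.68,  0.73]), array([-0.61,  0.21,  0.49,  2.  , -0.12,  0.96,  1.27])]
-103.5 [array([-1.13,  0.62,  0.56,  1.94, -0.48,  0.72, -2.09]), array([-0.82,  0.23,  0.73,  2.01, -0.19,  0.97, -1.8 ])]
```

Run:
```python
from h import *
q=down(-16.5)
movel([.273,.5,.36],speed=.4)
move_ptp([*RD,.32],q)
move_gripper(.06,40)
movel([*RD,.2],speed=.25); 
im=snap('side','s1.png')
movel([*RD,.135],speed=.12)
print(read_time_s(),read_eef_pos(),read_ft_force(),read_finger_gap())
im2=snap('top','t1.png'); s=snap('side','s2.png')
cv2.imwrite('pics/m2.png',cv2.cvtColor(np.hstack([cv2.resize(im[150:390,260:440],(360,480)),cv2.resize(s[150:390,260:440],(360,480))]),cv2.COLOR_RGB2BGR))
```

```text
6.4667 [ 0.48674951 -0.29887877  0.13571865] [ 0.29810473 -0.34183354  0.19975222] 0.05980992557591214
```

View pics/m2.png

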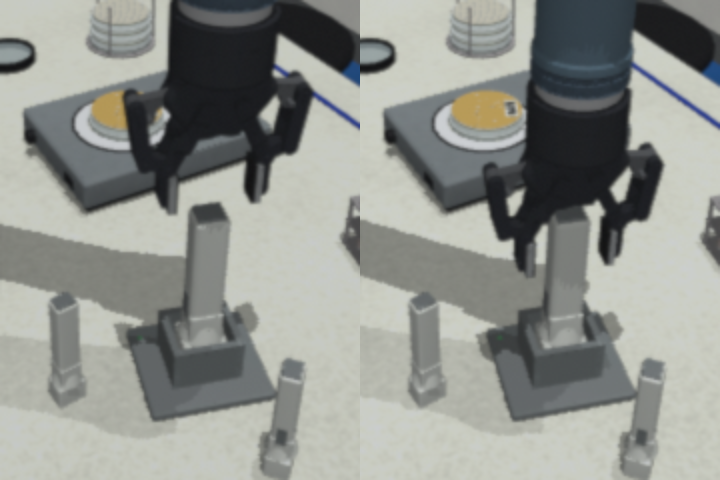

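The open fingers straddle the reader's grip at about (565,250) in the right half, and nothing is touched. I close, lift and read.

Run:
```python
from h import *
move_gripper(.02,60); print('gap',read_finger_gap(),read_ft_force(),read_eef_pos())
g=read_eef_pos()
movel([g[0],g[1],.287],speed=.15); print('lift',read_finger_gap(),read_ft_force(),read_ft_torque())
movel([*LB,.287],speed=.2)
pause(.4)
t=snap('top','t3.png'); s=snap('side','s3.png')
print(read_time_s(),read_eef_pos(),proj('side',[*LB,.162]),proj('side',[*LB,.329]))
for n in('reader_window','reader'): print(n,[(np.round(r['at'],1),round(r['confidence'],2)) for r in tip_of('side',n)])
pause(1.2); print(read_time_s(),np.abs(read_joint_vel()).max())
cv2.imwrite('pics/m3.png',cv2.cvtColor(np.hstack([cv2.resize(s[50:290,240:440],(400,480)),cv2.resize(t[110:230,230:330],(400,480))]),cv2.COLOR_RGB2BGR)); print(g)
```

```text
gap 0.029298439426630754 [0.8228219  0.48330109 3.61384448] [ 0.48683944 -0.29860524  0.13575537]
lift 0.029686089621155987 [-0.3787068   0.46494821 -1.37365779] [-0.01090784  0.01160276 -0.00183935]
10.45 [0.61658866 0.01258227 0.2870137 ] [335.27633246 165.33768999] [337.096542   92.1694465]
reader_window [(array([398.5, 384.2]), 0.84), (array([293.6, 346.2]), 0.61), (array([334.8, 164.7]), 0.6)]
reader [(array([294.8, 347.8]), 0.96), (array([399.3, 385.2]), 0.89), (array([223.5, 233.5]), 0.42)]
11.75 0.0019022274141511416
[ 0.48683944 -0.29860524  0.13575537]
```

View pics/m3.png

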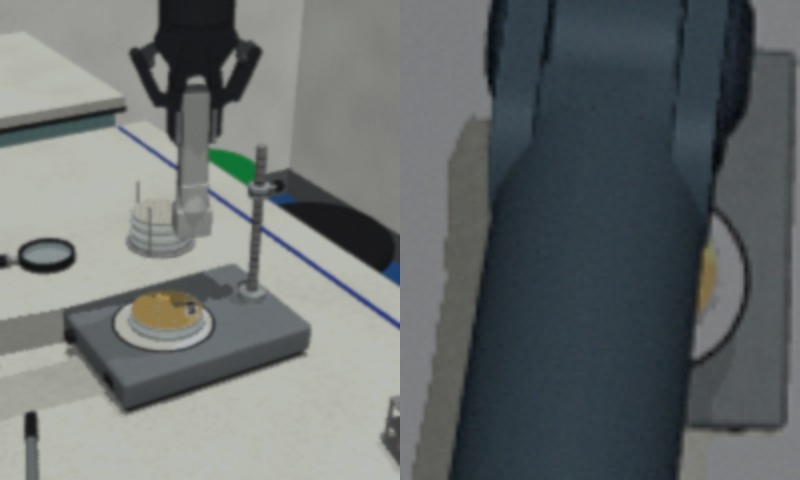

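The reader hangs vertical above the label. The network puts the window at side (334.8,164.7) against the predicted (335.3,165.3). I return it now.

Run:
```python
from h import *
pause(.4)
g=[.4864,-.2986]
movel([*g,.287],speed=.25)
movel([*g,.19],speed=.15); print(read_ft_force())
movel([*g,.1365],speed=.05); print(read_ft_force(),read_eef_pos())
move_gripper(.06); pause(.2)
movel([*g,.3],speed=.25)
print(read_time_s(),read_ft_force())
move_ptp([.46,.0,.36],down(40)) 
s=snap('side','s4.png'); t=snap('top','t4.png')
print(read_time_s(),[(np.round(r['at'],1),round(r['confidence'],2)) for r in tip_of('side','reader')])
cv2.imwrite('pics/m4.png',cv2.cvtColor(np.hstack([cv2.resize(s[200:400,260:440],(360,400),interpolation=2),cv2.resize(t[170:270,380:480],(400,400),interpolation=2)]),cv2.COLOR_RGB2BGR))
```

```text
[ 0.40855131  0.07441988 -2.08478523]
[ 0.31425761  0.19873942 -1.3766992 ] [ 0.48671226 -0.29884572  0.13690631]
17.0667 [ 0.3940994   0.09816741 -1.55737371]
18.3333 [(array([400. , 383.5]), 0.91), (array([357.9, 327.2]), 0.74), (array([296.7, 347.2]), 0.59)]
```

View pics/m4.png

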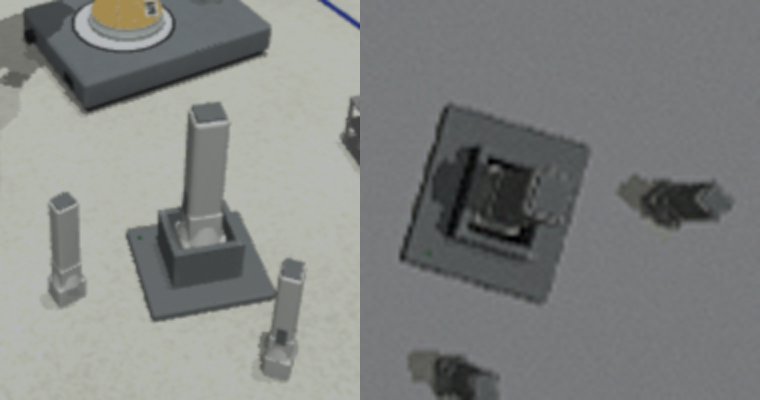

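The reader stands upright in its holder again (left half (208,170), seated in the pocket). Next is the lens.

Run:
```python
from h import *
a=np.radians(-13.4); u=np.array([np.cos(a),np.sin(a)]); G=np.array([.550,.308])-.082*u; q=down(-13.4+90)
move_ptp([*G,.2],q); move_gripper(.038,30)
f0=read_ft_force(); movel([*G,.05],speed=.2); 
for z in(.028,.022):
    movel([*G,z],speed=.05); print(z,read_ft_force()-f0,read_eef_pos())
s=snap('side','s5.png')
move_gripper(.01,30); print('gap',read_finger_gap(),read_ft_force()-f0,read_eef_pos())
s2=snap('side','s6.png'); print(read_time_s())
cv2.imwrite('pics/m5.png',cv2.cvtColor(np.hstack([cv2.resize(i[110:230,180:300],(400,400),interpolation=2) for i in(s,s2)]),cv2.COLOR_RGB2BGR))
```

```text
0.028 [ 0.16544971 -0.00226087 -1.65348227] [0.47006815 0.32679629 0.02764807]
0.022 [-0.07967567  0.4595601  -0.06461172] [0.46996841 0.32681512 0.02163212]
gap 0.01852720613003609 [-0.16132364  0.47516813 -0.31165188] [0.47048292 0.32715966 0.02226086]
22.2417
```

View pics/m5.png

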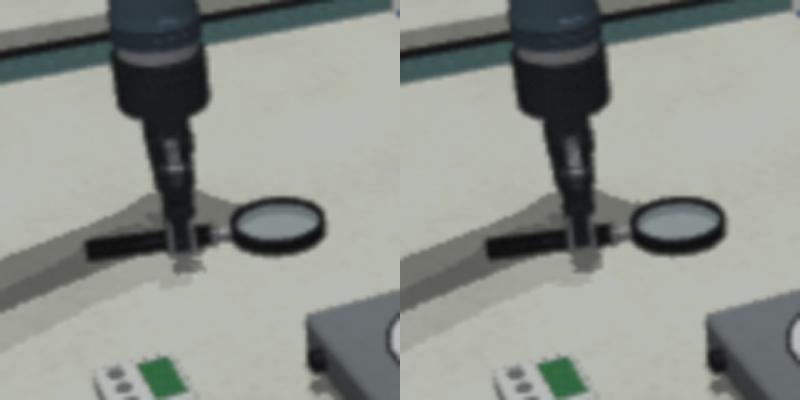

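The pads straddle the handle and are closed on it (gap 18.5 mm); the lens has not moved. I firm up the grip, lift it and carry it over.

Run:
```python
from h import *
np.set_printoptions(precision=4,suppress=True)
a=np.radians(-13.4); u=np.array([np.cos(a),np.sin(a)])
move_gripper(.01,100); e=read_eef_pos(); print(read_finger_gap())
movel([e[0],e[1],.06],speed=.05); movel([e[0],e[1],.2],speed=.15); print('lift',read_finger_gap(),read_ft_force(),read_ft_torque())
T=[*(PL-.082*u),.2]; movel(T,speed=.12); pause(.5)
s=snap('side','s7.png'); t=snap('top','t7.png'); print(read_time_s(),read_eef_pos())
for c in('top','side'):
  print(c,'expect',proj(c,[*PL,.185]))
  for n in('lens_center','lens_handle','focus_mark','plate_center','label'): print(n,[(np.round(r['at'],1),round(r['confidence'],2)) for r in tip_of(c,n)[:2]])
cv2.imwrite('pics/m6.png',cv2.cvtColor(np.hstack([cv2.resize(s[100:240,270:410],(400,400),interpolation=2),cv2.resize(t[90:230,230:370],(400,400),interpolation=2)]),cv2.COLOR_RGB2BGR))
```

```text
0.017225743294581593
lift 0.0170494924476134 [-0.2216 -0.1808 -0.294 ] [ 0.0368  0.0442 -0.0344]
27.5667 [0.5129 0.046  0.2   ]
top expect [289.7509 170.7587]
lens_center [(array([291.4, 168.5]), 0.82)]
lens_handle []
focus_mark [(array([294. , 120.5]), 0.51)]
plate_center [(array([289.4, 177.8]), 0.58)]
label [(array([422. , 219.2]), 0.55), (array([297.7, 167.5]), 0.54)]
side expect [322.9099 155.8017]
lens_center [(array([326.1, 157.7]), 0.83)]
lens_handle [(array([288.4, 160.7]), 0.8)]
focus_mark []
plate_center [(array([323.9, 204.6]), 0.78), (array([359.7, 331.3]), 0.54)]
label [(array([334.5, 203.5]), 0.81), (array([258.5, 283.3]), 0.55)]
```

View pics/m6.png

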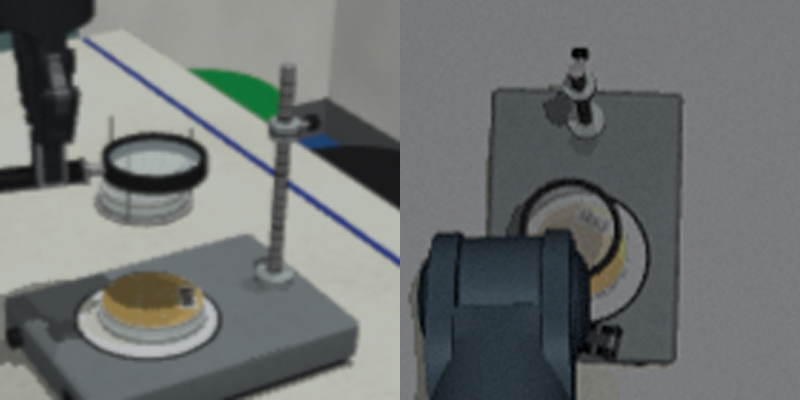

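The lens is held level over the plate, with the rim at side (324,157) and the collar at (370.5,145). I now fit the lens pose and the collar height numerically.

```bash
cat > fit.py <<'E'
from h import *
from scipy.optimize import least_squares
def rimpts(c,f,roi,th,keep=None):
    im=cv2.imread('pics/'+f).astype(np.uint8); x,y,w,h=roi; k=4
    g=cv2.resize(im[y:y+h,x:x+w].max(2),None,fx=k,fy=k,interpolation=cv2.INTER_CUBIC)
    m=(g<th).astype(np.uint8); n,l,s,_=cv2.connectedComponentsWithStats(m)
    m=(l==1+np.argmax(s[1:,4])).astype(np.uint8)
    C=cv2.convexHull(max(cv2.findContours(m,0,1)[0],key=len)) if keep is None else max(cv2.findContours(m,0,1)[0],key=len)
    P=(C[:,0]+.5)/k-.5+np.array([x,y]); return P if keep is None else P[keep(P)]
th=np.linspace(0,2*np.pi,120)
def sil(c,p):
    R=Ro.from_euler('xy',p[3:5]).as_matrix(); 
    Q=[proj(c,np.array(p[:3])+R@[.0415*np.cos(t),.0415*np.sin(t),z]) for z in(-.007,.007) for t in th]
    return cv2.convexHull(np.float32(Q))
def fit(obs,p0):
    def r(p): return np.concatenate([[cv2.pointPolygonTest(h,tuple(map(float,q)),True) for q in P] for h,P in((sil(c,p),P) for c,P in obs)])
    return least_squares(r,p0,loss='soft_l1',f_scale=.5,x_scale=[.01,.01,.01,.05,.05],diff_step=1e-3)
E
python3 - <<'E'
from fit import *
np.set_printoptions(precision=4,suppress=True,linewidth=200)
S=rimpts('side','s7.png',(305,140,40,32),75)
T=rimpts('top','t7.png',(268,146,46,50),60,lambda P:(P[:,1]<170)&(P[:,0]>269))
print(len(S),S.min(0),S.max(0),len(T),T.min(0),T.max(0))
# crude hull top arc: keep outermost
c0=np.array([290.5,170.8]); ang=np.arctan2(*(T-c0).T[::-1]); r=np.hypot(*(T-c0).T); b=(ang*15).astype(int); T=np.array([T[b==k][np.argmax(r[b==k])] for k in np.unique(b)])
print(np.c_[T,np.hypot(*(T-c0).T)][::4])
o=fit([('side',S),('top',T)],[*PL,.185,0,0]); print('fit',o.x[:3],np.degrees(o.x[3:]),np.sqrt(np.mean(o.fun**2)),np.sqrt(np.mean(o.fun[:len(S)]**2)))
for xy in((.715,.022),(.7165,.022)):
  for z in(.245,.19,.185,.18,.045): print(xy,z,proj('top',[*xy,z]),proj('side',[*xy,z]))
g=cv2.imread('pics/s7.png').sum(2)//3; print(g[118:200,366:375][:40])
g=cv2.imread('pics/t7.png').sum(2)//3; print(g[103:135,286:300])
E
```

```text
33 [305.875 146.125] [341.625 167.375] 275 [269.125 152.125] [313.375 169.875]
[[269.125  164.625   22.2491]
 [273.375  160.125   20.1797]
 [277.625  155.875   19.7109]
 [281.125  153.375   19.7869]
 [286.375  152.125   19.1251]
 [291.625  152.125   18.7089]
 [296.375  153.375   18.3888]
 [300.125  155.875   17.7594]
 [305.125  159.125   18.7135]
 [309.625  162.375   20.8985]
 [313.375  166.625   23.2529]]Traceback (most recent call last):
  File "<stdin>", line 9, in <module>
  File "fit.py", line 17, in fit
    return least_squares(r,p0,loss='soft_l1',f_scale=.5,x_scale=[.01,.01,.01,.05,.05],diff_step=1e-3)
    return func(*args, **kwargs)
    result = trf(vector_fun.fun, vector_fun.jac, x0, f0, J0, lb, ub, ftol, xtol,
                 gtol, max_nfev, x_scale, loss_function, tr_solver,
                 tr_options.copy(), verbose, callback=callback_wrapped)
    return trf_no_bounds(
        fun, jac, x0, f0, J0, ftol, xtol, gtol, max_nfev, x_scale,
        loss_function, tr_solver, tr_options, verbose, callback=callback)
    f_new = fun(x_new)
    self._update_fun()
    ~~~~~~~~~~~~
[... 568 characters left out ...]
^^^^^^^^^^^^^^
  File "fit.py", line 16, in <genexpr>
    def r(p): return np.concatenate([[cv2.pointPolygonTest(h,tuple(map(float,q)),True) for q in P] for h,P in((sil(c,p),P) for c,P in obs)])
                                                                                                               ~~~^^^^^
  File "fit.py", line 13, in sil
    Q=[proj(c,np.array(p[:3])+R@[.0415*np.cos(t),.0415*np.sin(t),z]) for z in(-.007,.007) for t in th]
       ~~~~^^^^^^^^^^^^^^^^^^^^^^^^^^^^^^^^^^^^^^^^^^^^^^^^^^^^^^^^^
  File "h.py", line 6, in proj
    P=camera_params(c); q=P['camera_from_world']@np.r_[p,1]; u=P['K']@q[:3]; return u[:2]/u[2]
ValueError: time passes only in moves, steps and waits
```

```bash
cat >> fit.py <<'E'
CP={c:camera_params(c) for c in('top','side')}
def proj(c,p):
    P=CP[c]; q=P['camera_from_world'][:3]@np.r_[p,1]; u=P['K']@q; return u[:2]/u[2]
SC=np.array([.01,.01,.01,.1,.1])
def fit(obs,p0):
    def r(x):
        p=x*SC; return np.concatenate([[cv2.pointPolygonTest(sil_,tuple(map(float,q)),True) for q in P] for sil_,P in [(sil(c,p),P) for c,P in obs]])
    J=lambda x: np.array([(r(x+d)-r(x-d))/.1 for d in np.eye(5)*.05]).T
    o=least_squares(r,np.array(p0)/SC,jac=J,loss='soft_l1',f_scale=.5); o.x=o.x*SC; return o
E
cat > run7.py <<'E'
from fit import *
import sys
sf,tf=sys.argv[1:3]; np.set_printoptions(precision=4,suppress=True,linewidth=200)
S=rimpts('side',sf,(305,135,40,38),75)
T=rimpts('top',tf,(268,146,46,50),60,lambda P:(P[:,1]<162)&(P[:,0]>274)&(P[:,0]<306))
c0=np.array([290,171]); ang=np.arctan2(*(T-c0).T[::-1]); r=np.hypot(*(T-c0).T); b=(ang*15).astype(int); T=np.array([T[b==k][np.argmax(r[b==k])] for k in np.unique(b)])
o=fit([('side',S),('top',T)],[*PL,.185,0.01,0.01]); n=len(S); print('fit',o.x[:3],np.degrees(o.x[3:]),np.sqrt(np.mean(o.fun[:n]**2)),np.sqrt(np.mean(o.fun[n:]**2)))
print(S.min(0),S.max(0)); h=sil('side',o.x)[:,0]; print(h.min(0),h.max(0))
E
python3 run7.py s7.png t7.png
python3 - <<'E'
from fit import *
np.set_printoptions(precision=1,suppress=True,linewidth=200)
for z in(.245,.19,.185,.18,.045): print(z,proj('top',[.715,.022,z]),proj('side',[.715,.022,z]))
g=cv2.imread('pics/s7.png').sum(2)//3; print(g[118:155,364:378])
g=cv2.imread('pics/t7.png').sum(2)//3; print(g[104:134,285:301])
E
```

```text
fit [0.5948 0.0283 0.1821] [-1.5931  0.9119] 0.33314996958576315 0.439362799577579
[305.875 146.125] [341.625 167.375]
[304.7179 146.3033] [342.2001 167.5242]
0.245 [291.8 112.6] [371.8 121.2]
0.19 [292.9 118.2] [370.2 143.6]
0.185 [293.  118.7] [370.  145.6]
0.18 [293.1 119.2] [369.9 147.6]
0.045 [295.3 130.8] [366.4 197.1]
[[152 151 151 152 152 152 152 153 155 153 154 153 153 154]
 [152 152 152 152 152 152 152 153 154 155 154 153 154 154]
 [153 153 153 153 152 150 150 151 153 154 153 155 155 154]
 [153 153 153 152 149 146 144 146 149 152 154 153 154 154]
 [152 154 153 149 138 131 132 133 134 142 152 153 154 153]
 [153 153 153 144 119 107 121 123 118 126 150 153 153 152]
 [154 154 152 139 101  82  90  92  92 115 149 153 152 152]
 [154 154 152 139  99  78  85  89  93 117 149 153 153 152]
 [155 154 152 138  97  78  85  88  93 118 149 152 152 153]
 [153 154 153 135  87  76  85  88  92 117 149 152 152 153]
 [143 149 152 134  82  74  80  83  88 114 148 153 152 152]
 [106 130 144 133  80  63  65  69  79 110 148 152 153 153]
 [ 72  91 119 125  86  79  83  82  93 121 149 153 152 153]
 [ 61 
[... 2721 characters left out ...]
 109 109  79  41  73  77  76]
 [ 54  53  48  47  61  88  97  86  88  90  68  34  75  86  86  83]
 [ 51  51  53  53  61  56  37  37  35  21  24  55  96  85  84  83]
 [ 53  51  53  52  58  71  53  13  20  29  19  59 109 102  89  83]
 [ 53  51  52  52  53  66  72  15  20  22  12  51 112 119 105  86]
 [ 50  54  53  52  58  75  76  10  21  25  14  44 105 123 119 102]
 [ 53  55  58  54  69  78  75  30  12  19  19  35  90 124 122 119]
 [ 53  49  48  59  81  79  76  36  15  16  19  31  86 126 122 118]
 [ 50  53  49  57  77  74  75  53  20  25  23  29  82 126 121 117]
 [ 48  51  46  59 103 100  99  65  21  17  21  31  86 125 120 118]
 [ 48  54  61  60 112 123 112  82  73  48  46  77 100 124 124 116]]
```

```bash
cat > base.py <<'E'
from fit import *
np.set_printoptions(precision=4,suppress=True)
for f,z in(('side0.png',.007),):
    S=rimpts('side',f,(248,160,34,34),75)
    T=rimpts('top','top0.png',(168,172,40,36),60)
    o=fit([('side',S),('top',T)],[.55,.308,.007,.01,.01]); n=len(S)
    print(n,len(T),o.x[:3],np.degrees(o.x[3:]),np.sqrt(np.mean(o.fun[:n]**2)),np.sqrt(np.mean(o.fun[n:]**2)))
E
python3 base.py
python3 - <<'E'
from fit import *
s=cv2.imread('pics/s7.png'); 
cv2.imwrite('pics/m7.png',cv2.resize(s[110:185,275:385],(792,540),interpolation=cv2.INTER_CUBIC))
E
```

```text
35 36 [0.5515 0.3096 0.0043] [-3.1957  0.7297] 0.34461516828964917 0.1316147369440317
```

View pics/m7.png

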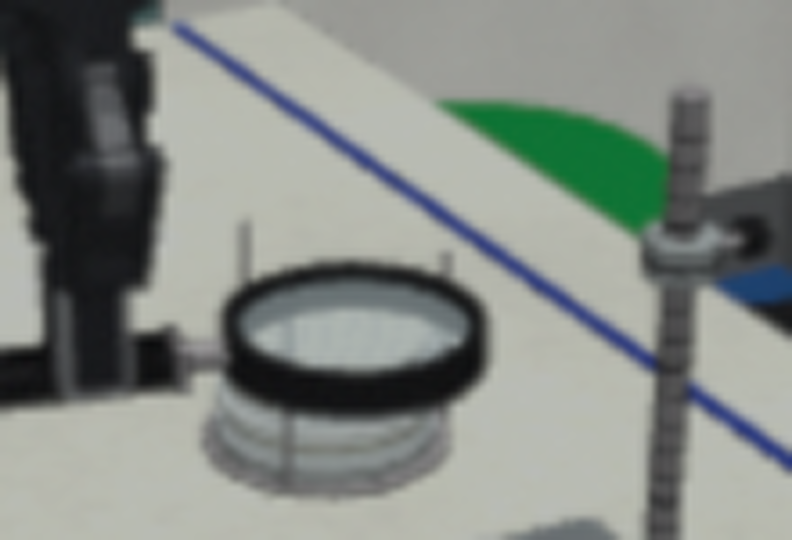

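The view shows the lens level at (355,335) and the collar groove at about (682,263). On the bench, where the lens was flat, the same fit read 2.7 mm low with a false tilt of −3.2°/0.7°. Corrected for that, the lens is at z ≈ 0.185 and level within about 1.5°. The collar is at about 0.189, so I trim the pose up and hold.

```bash
python3 - <<'E'
from h import *
e=read_eef_pos(); movel([e[0]-.0015,e[1]-.001,.204],speed=.03); pause(1)
snap('side','s8.png'); snap('top','t8.png'); print(read_time_s(),read_eef_pos(),read_finger_gap(),np.abs(read_joint_vel()).max())
t=cv2.imread('pics/side0.png').astype(int);s=cv2.imread('pics/s8.png').astype(int)
for im in(t,s): print(blob((im[...,2]-im[...,0])>50,(323,207))[1])
for n in('reader','label','plate_center'): print(n,[(np.round(r['at'],1),round(r['confidence'],2)) for r in tip_of('side',n)])
E
python3 run7.py s8.png t8.png
python3 -c "
import cv2;cv2.imwrite('pics/m8.png',cv2.imread('pics/s8.png'))"
```

```text
29.4667 [0.511433   0.04501886 0.20400133] 0.01654569366467436 0.00134556259442103
[320.70387244 204.54897494]
[320.67455621 209.37869822]
reader [(array([356.3, 327.8]), 0.67), (array([398.9, 384.3]), 0.65)]
label [(array([222.2, 230.5]), 0.7), (array([334.5, 203.9]), 0.65), (array([254.7, 284.6]), 0.21)]
plate_center []
fit [0.5934 0.0274 0.1858] [-1.4082  0.7769] 0.35980351876184713 0.40910084462703816
[305.125 145.125] [341.375 166.375]
[304.3149 145.0312] [341.9223 166.3657]
```

View pics/m8.png

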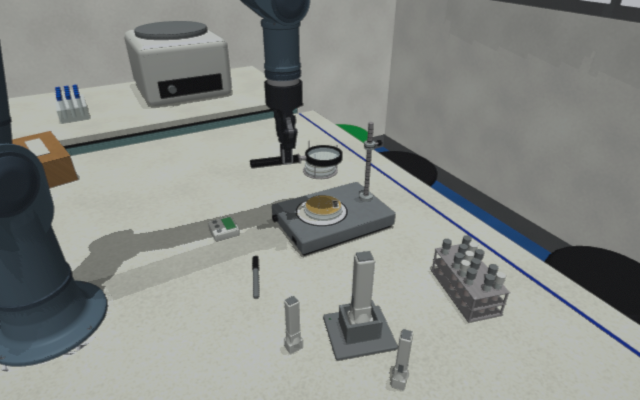

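All is in place: the lens is over the plate, the reader stands in its holder, and the label is where it was. The agar blob's row moved because the lens shades the plate. I hand in.

```bash
python3 -c "
from bench import *
print(sign_off(), read_time_s())"
```

```text
the job is handed in; nothing more can be done
the job is handed in; nothing more can be done
```

The job is done and handed in at about 29.5 s on the robot's clock (limit 64 s); no verdict was reported.

- **Reader:** I took the largest reader from its holder and held it vertical about 10 cm above the label for roughly 2 s. The window was within 1 px of where it should be in the side picture. I then stood it back nose-down in its holder, and the pictures show it upright in the pocket.
- **Lens:** I picked it up by the handle and finished still holding it over the plate. The last fit puts the glass at (0.593, 0.027) m, against a plate centre of (0.593, 0.027) m. Glass height is about 0.1885 m after correcting a bias that I measured with the lens flat on the bench. Tilt is about 1–2° at most, which is near the fit's error.
- **Collar height:** I put the groove at about 0.189 m, good to 1–2 mm. The estimates ranged from 0.182 m (a network estimate) to 0.192 m; I chose 0.189 from the picture and the column's graduations.
- **Checks that disagreed:** The agar patch appeared 5 px lower in the last picture. I take that as shading by the lens, because the label stayed within 1 px. The network did not find the plate centre in that picture. The finger gap crept from 17.2 to 16.5 mm after the grip was raised to 100 N, and I saw no slip.
- **Other things on the bench:** They look unmoved in the last side picture.

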